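# Step the magnifier turret to its largest lens and lock it

### The arm

A 7-joint arm with a two-finger parallel gripper is mounted at the origin on a cart in front of the work surface, level with it; the furniture and walls round the work are solid. World frame = base frame: x ahead of the robot, y to its left, z up, the work surface at z = 0. Lengths are in m, angles in rad, forces in N, time in s.
With the tool pointing down it reaches from about 0.4 to 0.85 m from the base axis. Payload 10.4 kg.
Tool frame: the origin (TCP) lies on the centre line of the jaws, within the pads' length; the fingertips stand 22 mm ahead of it and the grasp point (between the pads) lies 3 mm ahead of it; z points along the fingers, y is the direction in which the jaws open and shut (so a half turn about z gives the same grasp; the last joint's range is limited). The gripper opens to 85 mm and grips with 20 to 120 N. Pads are 22 mm wide; open, the fingers measure 114 mm over their backs; the gripper's body (76 mm by 85 mm) begins 54 mm behind the grasp point. The pads swing forward as they close: fully open they stand 13 mm farther back than shut.
Start: joints at [1.127, 0.332, -0.065, 1.46, 0.022, 1.35, -0.088], TCP at [0.255, -0.57, 0.253] pointing down, gripper open.
Joint ranges: [-2.6, 2.6], [-0.5, 2.12], [-1.47, 1.34], [0.16, 2.42], [-1.27, 4.41], [0.06, 2.06], [-2.6, 2.6]. Speed limits (rad/s): [2.22, 2.22, 2.79, 2.79, 3.14, 3.14, 3.14].

### API

Orientations are given as a unit quaternion [x, y, z, w].
In Python, from workcell import manip gives the robot as it stands. The module is installed in compiled form; this text tells all that it offers.
- The arm moves only by the shell command python3 -m crank 'ROWS' [FORCE]. ROWS is JSON, a list of rows, each a list of 3 entries, a list of its own where there are three numbers: the opening, from -1 (shut) to 1 (fully open), then the shift along the tool's x, y, z normalised to -1 to 1, where 1 is 80 mm, then the turn, a rotation vector about the tool's x, y, z normalised to -1 to 1, where 1 is pi/4 rad. In form: [[jaw, [tx, ty, tz], [ax, ay, az]], ...]. A call has exactly 5 rows; each row shifts and turns the commanded pose from where the row before left it, along the tool's axes as they then stand; what a row does not reach is not made up. A row lasts 1/10 s, in which the tool goes at most 50 mm and 8.59 degrees, less where a joint would pass 70% of its speed; a pose out of reach is approached as far as the arm can. A call with a number of a shift or a turn outside -1 to 1 is refused whole. A call with a gripper value outside its range is refused whole. The fingers move at their own pace and stop on an object; FORCE is the grip in N (left out, the last holds). Time passes only in rows, so rows that do not move let the fingers close, or fill a call up. It gives the time, the measured TCP pose, the force and the opening at its end, in the units of the state.
- manip.get_obs(): the state, without advancing time (a new reading comes with each control period).
- manip.camera(name): name is "side" or "top" or "wrist"; returns the picture (384x512x3 uint8, blue, green, red); there is no depth.
- manip.camera_info(name): a dict with "K" (3x3 intrinsics, pixels), "camera_from_world" (4x4, takes a point from world to camera coordinates); the wrist camera has in their place "mount" (4x4, takes a point from camera to tool coordinates, whose origin is the TCP and whose axes are the flange's). Camera axes: x right, y down, z forward; pixel columns grow to the right and rows downward; lengths in m; the calibration is good to about 2 mm. The wrist camera is an equidistant fisheye: a pixel r from the principal point sees the ray r / f radians off the axis. A picture is of the moment at which its call begins: read the wrist's pose just before it. camera_info takes no time and is no camera call.
- manip.hand_in(): hands the job in, once; it reports no verdict.
The state is a dict: "clock": time; "joint_pos": joint angles; "joint_velocities": joint speeds; "tau": joint torques, N m; "position": TCP position; "ee_rot": TCP orientation; "ft_force": force on the tool from outside, world axes, zero at the start; "torque": the same for the moment, N m; "grip_width": opening from 0.0 (shut) to 1.0 (fully open).
Only numpy, scipy, OpenCV 4.12 (cv2) and the standard library are available. Lean on these libraries where they do the work, as an engineer would, in place of code of your own. Each camera call takes 0.05 s, during which the arm holds its last target.

### The job

Set up the magnifier stand for inspecting the metal bar under it: push the turret round by its protruding tabs until the largest lens is at the fixed pointer (its tab points straight at the pointer), and only then press the locking plunger behind the pointer fully down. Push with the fingertips only, gently: do not pinch, drag or lift the stand, and leave the loose things on and around it where they are.

Things in the scene. Friction and masses are not known exactly. Their poses are not given: they have to be found in the camera images.
- stand: Heavy (2.5 kg) dark magnifier stand, loose on the table. Origin on the underside, on the turret's vertical axis; x points from there to the index post, z up. Foot plate 190 (x, from -61 to +129 mm) x 130 x 12 mm. Nothing of it is over 88 mm high; between and below the tabs is free air down to z = 34 mm. A contact force above 35 N between fingers and stand counts as pinching or ramming.
- turret (a joint): Turret angle, rad, positive counterclockwise from above. 0 (or any whole turn) with the largest lens and its tab at the pointer; at q that tab stands q counterclockwise from the stand's x axis, the other tabs at q + 90, 180, 270 degrees. Turns both ways, over a whole turn, has no clicks, needs about 0.08 N m (1.2 N at 70 mm from the axis), stays where it is left.
- plunger (a joint): Locking plunger on top of the index post, m: 0 when up, 0.008 fully down. It moves against about 2.5 N of friction and stays where it is left.
- axis (a point): Point on the turret's axis at the disc's upper face, 70 mm above the stand's underside. The turret is a steel disc of radius 46 mm, z = 58 to 70 mm, with four round dark lenses 27 mm from the axis, 90 degrees apart: counterclockwise from above 33, 15, 20 and 12 mm across.
- view (a point): Fixed point of the stand where the centre of the chosen lens must come: 27 mm from the axis towards the pointer, at the height of the disc's upper face.
- pointer (a point): Tip of the fixed steel pointer, 85 mm from the axis towards the index post, 66 mm above the stand's underside. It sits on the inner face of the dark index post: 30 x 34 mm, from x = 94 to 124 mm of the stand, 72 mm high. The tabs sweep past the pointer without touching it.
- big_lens (a point): Centre of the largest lens (33 mm across) at the disc's upper face; turns with the turret.
- big_tab (a point): Outer end of the largest lens's tab, at the tab's mid height; turns with the turret. Outside each of the four lenses such a radial steel tab, 12 mm wide and 10 mm high (z = 59 to 69 mm), sticks out from the disc to 84 mm from the axis.
- plunger_top (a point): Centre of the top of the plunger's round bright steel head (24 mm across, 6 mm thick), 109 mm from the turret's axis, 87.5 mm above the stand's underside when up; moves down with the plunger.
- short_bar: Metal bar 21 x 71 x 22 mm lying on the stand's foot plate under the turret, top 34 mm above the table: the piece to be inspected; leave it. Origin: centre of its underside, y along its length.
- tape: Black pocket tape measure, 66 x 64 x 31 mm, beside the stand; leave it. Origin: centre of its underside.
- quoin: Black metal quoin, 22 x 55 x 18 mm, beside the stand; leave it. Origin: centre of its underside.
- long_bar: Metal bar 21 x 122 x 22 mm, to the left of the stand; leave it. Origin: centre of its underside.

How it is judged:
By the outcome, as a careful person would: the job done as asked, in the order asked, and still so for the second after the job is handed in, with the robot touching nothing.
It also fails if it takes over 48 s, if anything falls off the work surface, if the arm or the gripper's body presses on something with over 40 N, if the wrist force passes 120 N, or if a joint passes its speed limit or range.

## Working session

There is one attempt and no reset: what is moved stays moved. The work goes in short steps, Python scripts to look and compute and a shell command to move; the robot and the scene stay as the last step left them, time stands still between calls to the robot, and variables do not carry over. Pictures are saved under pics/ and viewed, and the job is handed in when it is done.

```bash
mkdir -p pics; python3 - <<'E'
from workcell import manip
import cv2
print(manip.get_obs())
for n in("side","top","wrist"):
    i=manip.camera_info(n); print(n,i)
    cv2.imwrite(f"pics/{n}0.png",manip.camera(n))
E
```

```text
{'clock': 0.0, 'joint_pos': array([ 1.12736984,  0.33291197, -0.06468515,  1.46096308,  0.02160997,
        1.34991702, -0.08850675]), 'joint_velocities': array([ 3.31133095e-04,  9.34197232e-04, -7.74928856e-04,  6.08468541e-04,
       -2.36196586e-04, -6.34083757e-06,  8.30203483e-04]), 'tau': array([ 4.09001022e-04, -6.25449300e+01,  4.89083177e-02, -3.91602731e+01,
        1.61320885e-02,  1.00248758e-02, -2.97066435e-06]), 'position': array([ 0.25515966, -0.57014895,  0.25248045]), 'ee_rot': array([ 9.77944112e-01,  2.08865382e-01, -1.98367663e-04, -7.25180356e-04]), 'ft_force': array([-0.6009277 ,  0.01913854, -0.59622875]), 'torque': array([-0.01178453,  0.0059176 , -0.02767403]), 'grip_width': 0.9983193133497174}
side {'K': array([[360.31694365,   0.        , 254.63604312],
       [  0.        , 360.31694365, 192.14275438],
       [  0.        ,   0.        ,   1.        ]]), 'camera_from_world': array([[ 0.99110314, -0.13136439, -0.02140027, -0.55125596],
       [-0.08804136, -0.52648778, -0.84561181,  0.08516111],
       [ 0.0998163 ,  0.83997262, -0.53336919,  1.14721099],
[... 313 characters left out ...]
     [-0.99911914,  0.00140644, -0.04194015,  0.5283167 ],
       [ 0.04192867, -0.0073802 , -0.99909335,  1.3131405 ],
       [ 0.        ,  0.        ,  0.        ,  1.        ]])}
wrist {'K': array([[297.31863964,   0.        , 260.52782091],
       [  0.        , 297.31863964, 192.86412061],
       [  0.        ,   0.        ,   1.        ]]), 'mount': array([[ 3.69374453e-04, -9.58475224e-01, -2.85175573e-01,
         7.22687831e-02],
       [ 9.99999094e-01,  7.23124201e-04, -1.13516915e-03,
        -4.96891967e-04],
       [ 1.29424886e-03, -2.85174896e-01,  9.58474623e-01,
        -1.20910388e-01],
       [ 0.00000000e+00,  0.00000000e+00,  0.00000000e+00,
         1.00000000e+00]])}
```

View pics/side0.png

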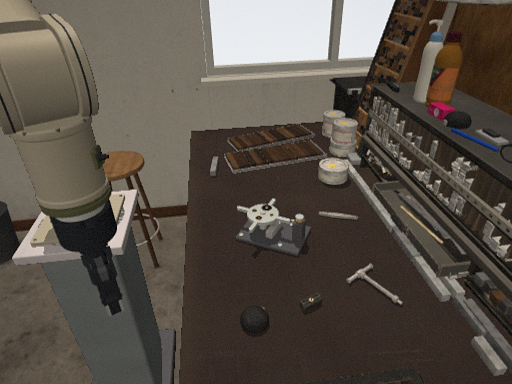

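View pics/top0.png

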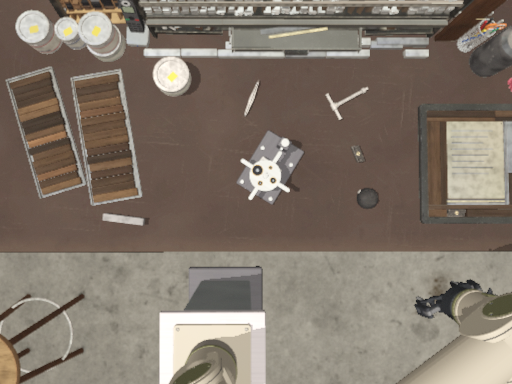

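View pics/wrist0.png

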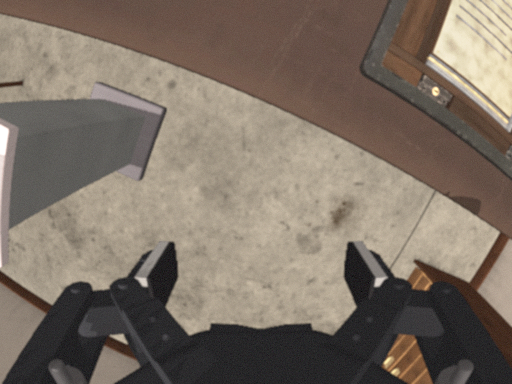

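The top view shows the stand at about (268,170), with the plunger head at (285,143). The tape is at (368,198), the quoin at (358,153) and the long bar at (123,219). I'll enlarge the stand.

```bash
cat > h.py <<'E'
import numpy as np, cv2
from workcell import manip
from scipy.spatial.transform import Rotation as R
def ray(n,uv):
    i=manip.camera_info(n);K=i["K"];T=i["camera_from_world"]
    d=np.linalg.inv(K)@np.array([uv[0],uv[1],1.]);Rt=T[:3,:3].T
    return -Rt@T[:3,3],Rt@d
def onz(n,uv,z):
    o,d=ray(n,uv);return o+d*(z-o[2])/d[2]
def wray(uv,pos,q):
    i=manip.camera_info("wrist");K=i["K"];M=i["mount"]
    x=(uv[0]-K[0,2]);y=(uv[1]-K[1,2]);r=np.hypot(x,y);t=r/K[0,0]
    d=np.array([np.sin(t)*x/max(r,1e-9),np.sin(t)*y/max(r,1e-9),np.cos(t)])
    Rw=R.from_quat(q).as_matrix()
    return pos+Rw@M[:3,3],Rw@(M[:3,:3]@d)
def wonz(uv,z,pos,q):
    o,d=wray(uv,pos,q);return o+d*(z-o[2])/d[2]
def wproj(p,pos,q):
    i=manip.camera_info("wrist");K=i["K"];M=i["mount"]
    Rw=R.from_quat(q).as_matrix()
    c=M[:3,:3].T@(Rw.T@(np.asarray(p)-pos)-M[:3,3]);t=np.arctan2(np.hypot(c[0],c[1]),c[2]);h=np.hypot(c[0],c[1])
    return np.array([K[0,2]+K[0,0]*t*c[0]/h,K[1,2]+K[0,0]*t*c[1]/h])
def tri(rs):
    A=np.zeros((3,3));b=np.zeros(3);
    for o,d in rs:
        d=d/np.linalg.norm(d);P=np.eye(3)-np.outer(d,d);A+=P;b+=P@o
    p=np.linalg.solve(A,b);return p,[np.linalg.norm((np.eye(3)-np.outer(d,d)/(d@d))@(p-o)) for o,d in rs]
E
python3 - <<'E'
import cv2
a=cv2.imread("pics/top0.png")[120:215,225:310];cv2.imwrite("pics/topz.png",cv2.resize(a,None,fx=6,fy=6,interpolation=2))
a=cv2.imread("pics/side0.png")[190:260,225:320];cv2.imwrite("pics/sidez.png",cv2.resize(a,None,fx=8,fy=8,interpolation=2))
E
```

```text
(no output)
```

View pics/topz.png

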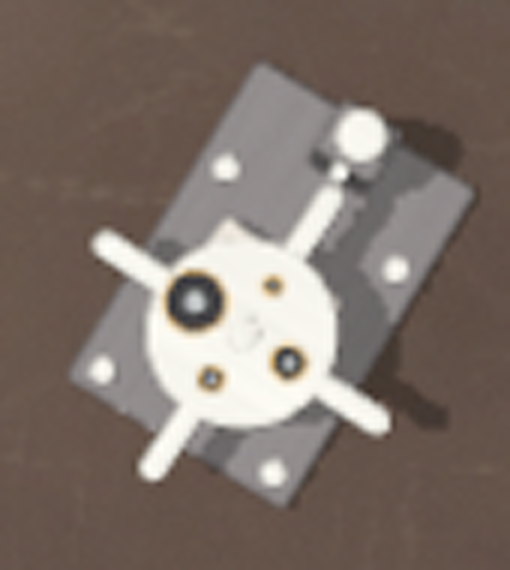

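View pics/sidez.png

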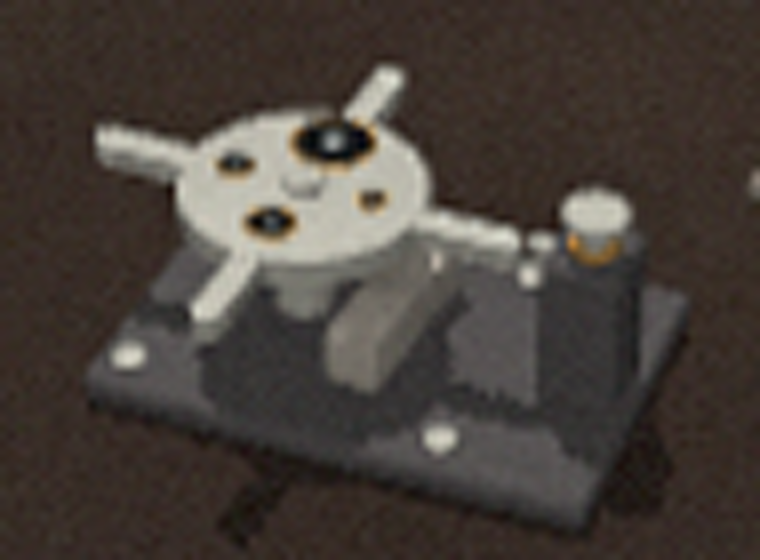

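```bash
python3 - <<'E'
from h import *
t=lambda x,y:(225+x/6,120+y/6); s=lambda x,y:(225+x/8,190+y/8)
P={"axis":((245,332),(302,180),.07),"plung":((361,134),(596,210),.0875),"bigl":((194,301),(334,143),.07),
"bigtabtip":((103,241),(388,80),.066),"tab12tip":((331,195),(516,240),.066),"tab20tip":((380,423),(207,308),.066),"tab15tip":((151,469),(108,140),.066)}
for k,(a,b,z) in P.items():
    p,r=tri([ray("top",t(*a)),ray("side",s(*b))]); print(k,p.round(4),np.round(r,4),"onz",onz("top",t(*a),z).round(4),onz("side",s(*b),z).round(4))
for k,a in {"foot":[(262,63),(473,190),(285,506),(70,378)]}.items():
    for q in a: print(k,onz("top",t(*q),.012).round(4))
for n,uv,z in(("tape",(368,198),.03),("quoin",(358,153),.018)): print(n,onz("top",uv,z))
E
```

```text
axis [ 0.5584 -0.1602  0.0734] [0.0016 0.0016] onz [ 0.557  -0.1602  0.07  ] [ 0.5606 -0.1555  0.07  ]
plung [ 0.6517 -0.2152  0.0888] [0.0015 0.0015] onz [ 0.6505 -0.2151  0.0875] [ 0.6537 -0.2135  0.0875]
bigl [ 0.5737 -0.1358  0.071 ] [0.0017 0.0017] onz [ 0.572  -0.1356  0.07  ] [ 0.5757 -0.1344  0.07  ]
bigtabtip [ 0.6024 -0.0918  0.0668] [0.0009 0.0009] onz [ 0.6015 -0.0917  0.066 ] [ 0.6035 -0.0906  0.066 ]
tab12tip [ 0.6261 -0.2024  0.0695] [0.0027 0.0027] onz [ 0.6238 -0.2023  0.066 ] [ 0.6299 -0.1977  0.066 ]
tab20tip [ 0.5153 -0.2252  0.0711] [0.0023 0.0023] onz [ 0.5131 -0.2255  0.066 ] [ 0.5183 -0.2187  0.066 ]
tab15tip [ 0.4927 -0.1148  0.0671] [0.0016 0.0016] onz [ 0.4911 -0.1148  0.066 ] [ 0.4944 -0.1133  0.066 ]
foot [ 0.6974 -0.1719  0.012 ]
foot [ 0.6327 -0.2784  0.012 ]
foot [ 0.4731 -0.1827  0.012 ]
foot [ 0.5378 -0.0745  0.012 ]
tape [ 0.49153509 -0.46671605  0.03      ]
quoin [ 0.62779488 -0.44154836  0.018     ]
```

The measured heights and radii agree with the text: the axis is at (0.558,-0.160), the plunger is 0.1085 m from it, the stand's x axis points at about -30.5°, and the big tab at about 57°. The turret therefore has to turn about 87° clockwise. I'll close the jaws and go above the pushing side of the tab at 145°.

```bash
python3 -m crank '[[-1,[0.48,-0.36,0],[0,0,0]],[-1,[0.48,-0.36,0],[0,0,0]],[-1,[0.48,-0.36,0],[0,0,0]],[-1,[0.48,-0.36,0],[0,0,0]],[-1,[0.48,-0.36,0],[0,0,0]]]' 20
python3 -m crank '[[-1,[0.48,-0.36,0],[0,0,0]],[-1,[0.48,-0.36,0],[0,0,0]],[-1,[0.48,-0.36,0],[0,0,0]],[-1,[0.48,-0.36,0],[0,0,0]],[-1,[0.48,-0.36,0],[0,0,0]]]'
python3 -m crank '[[-1,[0,0,0],[0,0,-0.18]],[-1,[0,0,0],[0,0,-0.18]],[-1,[0,0,0],[0,0,-0.18]],[-1,[0,0,0],[0,0,-0.18]],[-1,[0,0,0],[0,0,-0.18]]]'
python3 -m crank '[[-1,[0,0,0],[0,0,-0.18]],[-1,[0,0,0],[0,0,-0.18]],[-1,[0,0,0],[0,0,0]],[-1,[0,0,0],[0,0,0]],[-1,[0,0,0],[0,0,0]]]'
python3 - <<'E'
from h import *
s=manip.get_obs();np.save("s1.npy",np.r_[s["position"],s["ee_rot"]])
cv2.imwrite("pics/w1.png",manip.camera("wrist"))
print(s["position"],R.from_quat(s["ee_rot"]).as_matrix().round(3),s["joint_pos"],s["grip_width"])
E
```

```text
clock: 0.65
position: [0.3723, -0.3588, 0.2532]
ee_rot: [0.978, 0.209, -0.0, 0.0]
ft_force: [1.0, -0.5, -0.3]
grip_width: 0.144
clock: 1.15
position: [0.4887, -0.149, 0.2534]
ee_rot: [0.978, 0.209, 0.0, 0.0]
ft_force: [0.3, -0.6, 0.2]
grip_width: 0.002
clock: 1.65
position: [0.488, -0.1507, 0.2531]
ee_rot: [0.844, 0.537, -0.0, -0.0]
ft_force: [-0.3, -0.8, 0.1]
grip_width: 0.0
clock: 2.15
position: [0.4881, -0.1508, 0.2532]
ee_rot: [0.763, 0.647, -0.0, -0.0]
ft_force: [-0.8, -0.1, 1.1]
grip_width: -0.005
[ 0.48811634 -0.1507594   0.25323445] [[ 0.163  0.987 -0.   ]
 [ 0.987 -0.163 -0.   ]
 [-0.    -0.    -1.   ]] [ 0.66904458  0.11303089 -0.4897716   1.73633536  0.05505268  1.30592263
  0.00372435] -0.004872198329894606
```

View pics/w1.png

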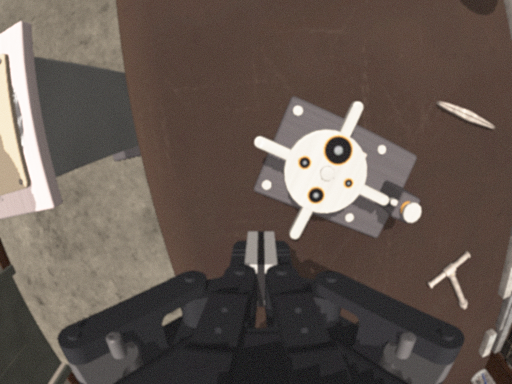

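The wrist view shows the hub at (326,173), the plunger at (410,211), the big lens at (338,150) and the tab tips at (358,107), (260,141), (297,233) and (388,201). I'll check these against the earlier points.

```bash
python3 - <<'E'
from h import *
s=np.load("s1.npy");p,q=s[:3],s[3:]
t=lambda x,y:(225+x/6,120+y/6)
ax=None
for k,uv,z,tp in (("axis",(326,173),.07,(245,332)),("plung",(411,211),.0875,(361,134)),("bigl",(338.5,150.5),.07,(194,301)),("bigtip",(359,105),.066,(103,241)),("t15",(258,141),.066,(98,0)),("t20",(296,235),.066,(380,423)),("t12",(386,201),.066,(331,195))):
    w=wonz(uv,z,p,q)
    if k=="axis":ax=w
    d=w-ax
    print(k,w.round(4),"r",np.hypot(d[0],d[1]).round(4),"ang",np.degrees(np.arctan2(d[1],d[0])).round(1),"tri",tri([wray(uv,p,q),ray("top",t(*tp))])[0].round(4))
E
```

```text
axis [ 0.5569 -0.1573  0.07  ] r 0.0 ang 0.0 tri [ 0.5583 -0.1603  0.0595]
plung [ 0.6489 -0.211   0.0875] r 0.1065 ang -30.3 tri [ 0.6521 -0.2151  0.08  ]
bigl [ 0.5732 -0.1351  0.07  ] r 0.0275 ang 53.7 tri [ 0.5723 -0.1351  0.0721]
bigtip [ 0.603  -0.0901  0.066 ] r 0.0814 ang 55.6 tri [ 0.6012 -0.0908  0.0707]
t15 [ 0.4909 -0.1131  0.066 ] r 0.0794 ang 146.2 tri [ 0.5353 -0.0596  0.9001]
t20 [ 0.5162 -0.225   0.066 ] r 0.079 ang -121.0 tri [ 0.5147 -0.2255  0.065 ]
t12 [ 0.6263 -0.2022  0.066 ] r 0.0827 ang -32.9 tri [ 0.6241 -0.2014  0.0697]
```

The wrist and top views agree within about 3 mm. Now I'll descend into the free gap beside the tab, fingertips to z≈0.054.

```bash
python3 -m crank '[[-1,[0,0,0.5],[0,0,0]],[-1,[0,0,0.5],[0,0,0]],[-1,[0,0,0.5],[0,0,0]],[-1,[0,0,0.3],[0,0,0]],[-1,[0,0,0],[0,0,0]]]'
python3 -m crank '[[-1,[0,0,0.2],[0,0,0]],[-1,[0,0,0.2],[0,0,0]],[-1,[0,0,0],[0,0,0]],[-1,[0,0,0],[0,0,0]],[-1,[0,0,0],[0,0,0]]]'
python3 - <<'E'
from h import *
s=manip.get_obs();cv2.imwrite("pics/w2.png",manip.camera("wrist"));print(s["position"],s["ft_force"])
E
```

```text
clock: 2.7
position: [0.486, -0.1501, 0.1062]
ee_rot: [0.762, 0.648, -0.001, -0.003]
ft_force: [-0.4, -0.6, -0.1]
grip_width: -0.002
clock: 3.2
position: [0.4891, -0.151, 0.0789]
ee_rot: [0.762, 0.648, 0.0, 0.001]
ft_force: [0.4, -0.0, -0.1]
grip_width: 0.0
[ 0.4890986  -0.15099479  0.07886389] [ 0.44787505 -0.0350465  -0.0529034 ]
```

View pics/w2.png

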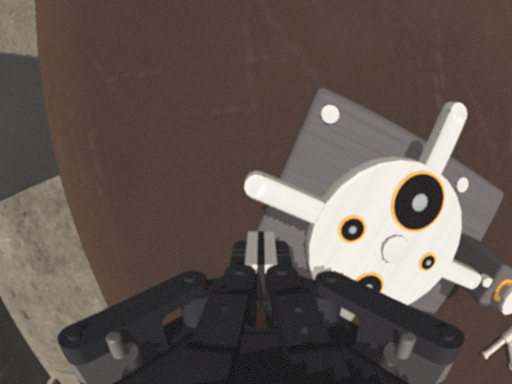

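```bash
python3 -m crank '[[-1,[0.075,0,0.035],[0,0,0.111]],[-1,[0.075,0,0],[0,0,0.111]],[-1,[0.075,0,0],[0,0,0.111]],[-1,[0.075,0,0],[0,0,0.111]],[-1,[0.075,0,0],[0,0,0.111]]]'
python3 - <<'E'
from h import *
s=manip.get_obs();cv2.imwrite("pics/w3.png",manip.camera("wrist"));p=s["position"];d=p[:2]-[.5575,-.159];print(p,s["ft_force"],np.hypot(*d),np.degrees(np.arctan2(d[1],d[0])))
E
```

```text
clock: 3.75
position: [0.4981, -0.1227, 0.0753]
ee_rot: [0.885, 0.466, -0.0, 0.0]
ft_force: [-1.8, -0.7, 0.6]
grip_width: 0.005
[ 0.4980502  -0.12265643  0.07526332] [-1.76252945 -0.72726574  0.57173948] 0.06967879035737394 148.56121404671782
```

View pics/w3.png

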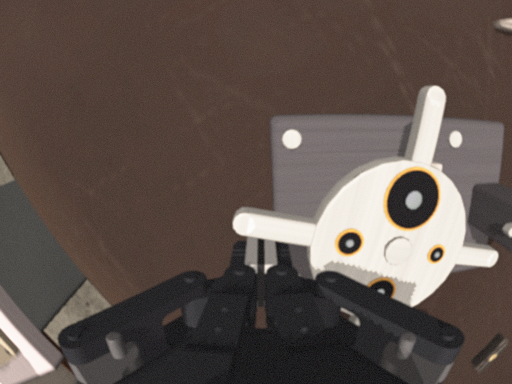

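The fingertips are touching the tab near (262,235) with about 2 N, and the stand is unmoved. I'll carry on along the arc.

```bash
python3 -m crank '[[-1,[0.075,0,0],[0,0,0.111]],[-1,[0.075,0,0],[0,0,0.111]],[-1,[0.075,0,0],[0,0,0.111]],[-1,[0.075,0,0],[0,0,0.111]],[-1,[0.075,0,0],[0,0,0.111]]]'
python3 -m crank '[[-1,[0.075,0,0],[0,0,0.111]],[-1,[0.075,0,0],[0,0,0.111]],[-1,[0.075,0,0],[0,0,0.111]],[-1,[0.075,0,0],[0,0,0.111]],[-1,[0,0,0],[0,0,0]]]'
python3 - <<'E'
from h import *
s=manip.get_obs();np.save("s4.npy",np.r_[s["position"],s["ee_rot"]]);cv2.imwrite("pics/w4.png",manip.camera("wrist"));p=s["position"];d=p[:2]-[.5575,-.159];print(p,s["ft_force"],np.hypot(*d),np.degrees(np.arctan2(d[1],d[0])),s["joint_pos"])
t=manip.camera("top");cv2.imwrite("pics/t4.png",t);cv2.imwrite("pics/t4z.png",cv2.resize(t[120:215,225:310],None,fx=6,fy=6,interpolation=2))
E
```

```text
clock: 4.3
position: [0.5187, -0.1012, 0.0751]
ee_rot: [0.964, 0.265, -0.0, 0.0]
ft_force: [-1.8, 0.4, 0.3]
grip_width: 0.0
clock: 4.8
position: [0.5413, -0.0915, 0.0751]
ee_rot: [0.995, 0.095, 0.0, 0.0]
ft_force: [-0.9, 0.4, -0.5]
grip_width: -0.002
[ 0.54130269 -0.09149438  0.07507779] [-0.85273631  0.38094652 -0.48340959] 0.0694216258399714 103.4924898252345 [ 0.35114925  0.3578467  -0.31128723  1.8402397   0.13102362  0.96242729
 -1.39684528]
```

View pics/w4.png

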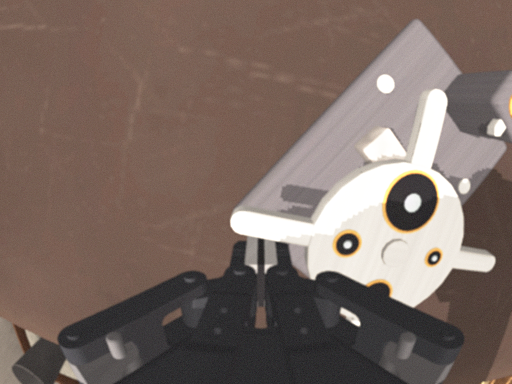

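View pics/t4z.png

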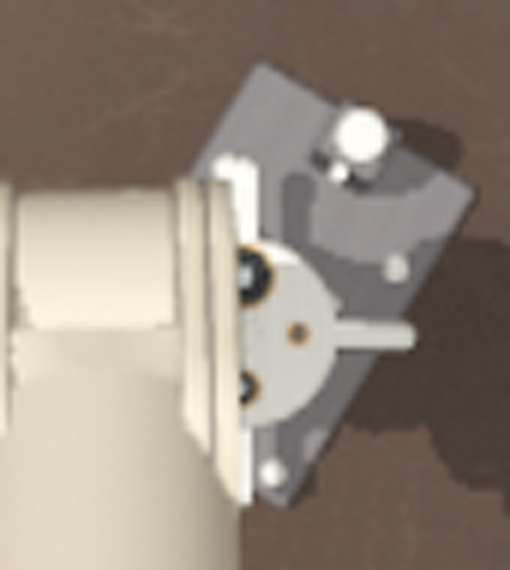

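About 30° are left. Another 23° next, then I'll measure finely.

```bash
python3 -m crank '[[-1,[0.075,0,0],[0,0,0.111]],[-1,[0.075,0,0],[0,0,0.111]],[-1,[0.075,0,0],[0,0,0.111]],[-1,[0.075,0,0],[0,0,0.111]],[-1,[0.04,0,0],[0,0,0.06]]]'
python3 -m crank '[[-1,[0,0,0],[0,0,0]],[-1,[0,0,0],[0,0,0]],[-1,[0,0,0],[0,0,0]],[-1,[0,0,0],[0,0,0]],[-1,[0,0,0],[0,0,0]]]'
python3 - <<'E'
from h import *
s=manip.get_obs();np.save("s5.npy",np.r_[s["position"],s["ee_rot"]]);cv2.imwrite("pics/w5.png",manip.camera("wrist"));p=s["position"];d=p[:2]-[.5575,-.159];print(p,s["ft_force"],np.hypot(*d),np.degrees(np.arctan2(d[1],d[0])),s["joint_pos"])
for n,c in(("top",(120,215,225,310)),("side",(190,260,225,320))):
    t=manip.camera(n);cv2.imwrite(f"pics/{n}5.png",t);cv2.imwrite(f"pics/{n}5z.png",cv2.resize(t[c[0]:c[1],c[2]:c[3]],None,fx=6,fy=6,interpolation=2))
E
```

```text
clock: 5.4
position: [0.5677, -0.0909, 0.0747]
ee_rot: [0.995, -0.103, -0.0, -0.0]
ft_force: [-0.4, 1.7, 0.1]
grip_width: 0.001
clock: 5.9
position: [0.5675, -0.0911, 0.0746]
ee_rot: [0.995, -0.103, 0.0, 0.0]
ft_force: [-0.6, 0.2, 0.2]
grip_width: 0.001
[ 0.56754477 -0.09108077  0.07457032] [-0.57716019  0.18850432  0.15235401] 0.06865798514606068 81.5873427283315 [ 0.27976956  0.40080638 -0.24024916  1.77511707  0.11226526  0.97882826
 -1.78119977]
```

View pics/w5.png

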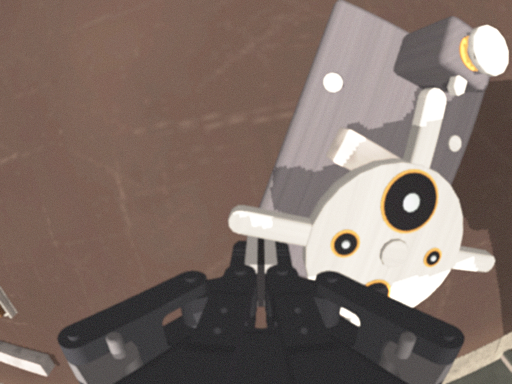

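View pics/top5z.png

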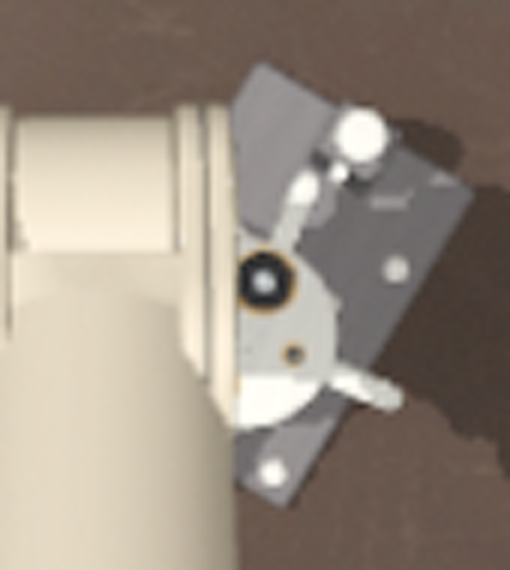

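View pics/side5z.png

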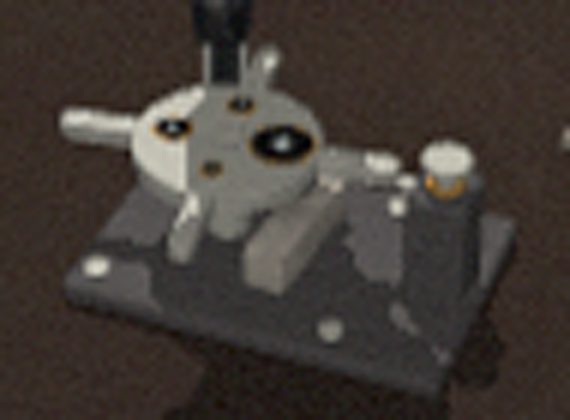

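```bash
cat > m.py <<'E'
import sys
from h import *
k=sys.argv[1]
s=np.load(f"s{k}.npy");p,q=s[:3],s[3:]
im=cv2.imread(f"pics/w{k}.png");hsv=cv2.cvtColor(im,cv2.COLOR_BGR2HSV)
m=cv2.inRange(hsv,(8,120,120),(32,255,255))
c,_=cv2.findContours(m,cv2.RETR_EXTERNAL,cv2.CHAIN_APPROX_NONE)
for e in c:
    if len(e)<12: continue
    (x,y),(a,b),_=cv2.fitEllipse(e); w=wonz((x,y),.07,p,q); print("ring",round(x,1),round(y,1),round(a,1),round(b,1),w.round(4))
cv2.imwrite("pics/w%sz.png"%k,cv2.resize(im[20:300,220:500],None,fx=2,fy=2,interpolation=2))
E
python3 m.py 5
```

```text
ring 373.5 295.1 24.2 33.8 [ 0.5321 -0.1461  0.07  ]
ring 432.0 257.1 13.1 19.1 [ 0.5465 -0.182   0.07  ]
ring 344.8 243.1 24.2 28.4 [ 0.5684 -0.1324  0.07  ]
ring 409.0 200.8 52.5 64.5 [ 0.5829 -0.1675  0.07  ]
ring 467.6 54.1 14.1 32.6 [ 0.6506 -0.2122  0.07  ]
```

View pics/w5z.png

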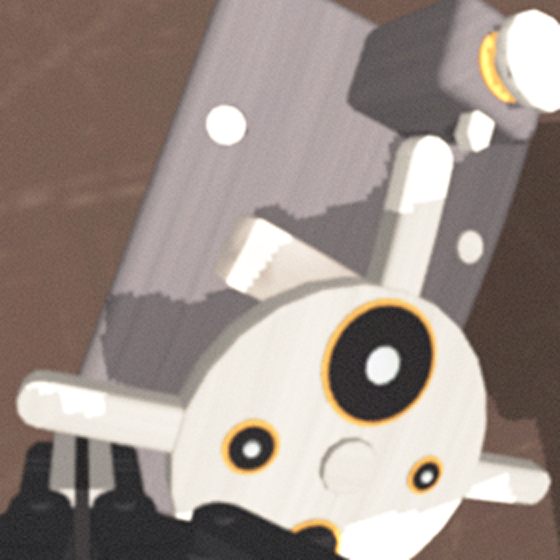

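```bash
python3 -m crank '[[-1,[0.045,0,0],[0,0,0.067]],[-1,[0.045,0,0],[0,0,0.067]],[-1,[0,0,0],[0,0,0]],[-1,[0,0,0],[0,0,0]],[-1,[0,0,0],[0,0,0]]]'
python3 - <<'E'
from h import *
s=manip.get_obs();np.save("s6.npy",np.r_[s["position"],s["ee_rot"]]);cv2.imwrite("pics/w6.png",manip.camera("wrist"));p=s["position"];d=p[:2]-[.5575,-.159];print(p,s["ft_force"],np.hypot(*d),np.degrees(np.arctan2(d[1],d[0])))
E
python3 m.py 6
```

```text
clock: 6.55
position: [0.5745, -0.0926, 0.0745]
ee_rot: [0.988, -0.154, 0.0, 0.0]
ft_force: [-0.3, 0.1, -0.8]
grip_width: -0.001
[ 0.57454209 -0.09264053  0.07451618] [-0.28001914  0.10361757 -0.84642301] 0.06851286550649123 75.5968596267771
ring 8.3 339.9 18.4 21.7 [0.5475 0.1459 0.07  ]
ring 372.8 296.2 24.0 33.3 [ 0.5328 -0.1433  0.07  ]
ring 432.0 257.0 12.8 18.3 [ 0.5442 -0.1809  0.07  ]
ring 344.5 243.4 24.1 28.4 [ 0.571  -0.1337  0.07  ]
ring 408.8 201.1 52.7 64.5 [ 0.5817 -0.1701  0.07  ]
ring 450.1 44.4 14.4 32.5 [ 0.6505 -0.2118  0.07  ]
```

View pics/w6z.png

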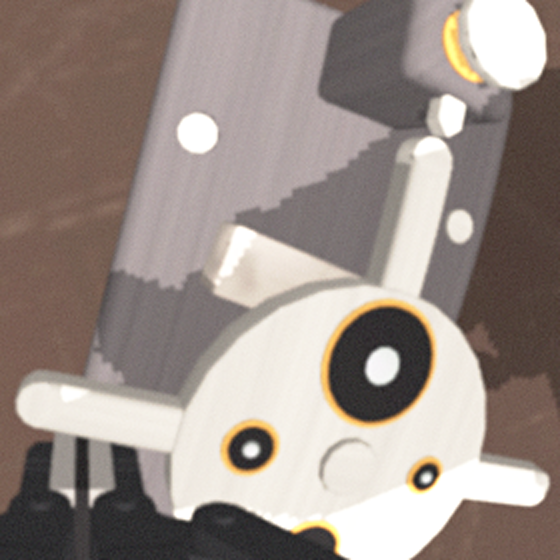

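```bash
python3 - <<'E'
from h import *
for k,hub,pts in((5,(350,466),{"ptr":(477,128,.07),"plung":(532,62,.0875),"tabtip":(430,146,.069),"oppbig":(384,360,.07)}),(6,(350,466),{"ptr":(446,112,.07),"ptrtip":(440,132,.066),"plung":(503,42,.0875),"tabtip":(428,150,.069),"tab15tip":(28,398,.069),"tab12tip":(540,483,.069)})):
    s=np.load(f"s{k}.npy");p,q=s[:3],s[3:]
    a=np.array([.5575,-.1573])
    print(k,"hub",wonz((220+hub[0]/2,20+hub[1]/2),.073,p,q).round(4))
    for n,(x,y,z) in pts.items():
        w=wonz((220+x/2,20+y/2),z,p,q);d=w[:2]-a;print(n,w.round(4),np.hypot(*d).round(4),np.degrees(np.arctan2(d[1],d[0])).round(2))
E
```

```text
5 hub [ 0.5577 -0.1576  0.073 ]
ptr [ 0.6358 -0.2029  0.07  ] 0.0906 -30.23
plung [ 0.6502 -0.2095  0.0875] 0.1064 -29.39
tabtip [ 0.6324 -0.1881  0.069 ] 0.081 -22.37
oppbig [ 0.5829 -0.1693  0.07  ] 0.028 -25.23
6 hub [ 0.5579 -0.1578  0.073 ]
ptr [ 0.6361 -0.2023  0.07  ] 0.0906 -29.8
ptrtip [ 0.6314 -0.2018  0.066 ] 0.0863 -31.07
plung [ 0.6497 -0.2113  0.0875] 0.1068 -30.36
tabtip [ 0.6282 -0.1951  0.069 ] 0.0801 -28.13
tab15tip [ 0.5991 -0.0874  0.069 ] 0.0813 59.26
tab12tip [ 0.5204 -0.2266  0.069 ] 0.0786 -118.19
```

Roughly 1.5–2° remain. I'll push 1.5°, then back off and measure from above with a clear view.

```bash
python3 -m crank '[[-1,[0.011,0,0],[0,0,0.017]],[-1,[0.011,0,0],[0,0,0.017]],[-1,[0,0,0],[0,0,0]],[-1,[0,0,0],[0,0,0]],[-1,[0,0,0],[0,0,0]]]'
python3 -m crank '[[-1,[-0.15,0,0],[0,0,0]],[-1,[-0.1,0,0],[0,0,0]],[-1,[0,0,-0.5],[0,0,0]],[-1,[0,0,-0.6],[0,0,0]],[-1,[-0.4,0,-0.4],[0,0,0]]]'
python3 -m crank '[[-1,[-0.6,0,0],[0,0,0]],[-1,[-0.3,0.3,0],[0,0,0]],[-1,[0,0,0],[0,0,0]],[-1,[0,0,0],[0,0,0]],[-1,[0,0,0],[0,0,0]]]'
python3 - <<'E'
from h import *
s=manip.get_obs();np.save("s7.npy",np.r_[s["position"],s["ee_rot"]]);cv2.imwrite("pics/w7.png",manip.camera("wrist"));print(s["position"])
for n,c in(("top",(120,215,225,310)),("side",(190,260,225,320))):
    t=manip.camera(n);cv2.imwrite(f"pics/{n}7.png",t);cv2.imwrite(f"pics/{n}7z.png",cv2.resize(t[c[0]:c[1],c[2]:c[3]],None,fx=6,fy=6,interpolation=2))
E
python3 m.py 7
```

```text
clock: 7.1
position: [0.5763, -0.0931, 0.0745]
ee_rot: [0.986, -0.168, -0.0, 0.0]
ft_force: [-1.3, 0.7, 0.2]
grip_width: 0.002
clock: 7.6
position: [0.5294, -0.0767, 0.1977]
ee_rot: [0.986, -0.169, 0.002, -0.0]
ft_force: [-0.0, 0.6, 0.8]
grip_width: -0.003
clock: 8.1
position: [0.452, -0.0744, 0.1947]
ee_rot: [0.986, -0.168, 0.0, -0.0]
ft_force: [1.2, -0.3, 0.2]
grip_width: -0.002
[ 0.45204016 -0.07442761  0.19470145]
ring 57.9 372.1 23.1 38.2 [0.272  0.3401 0.07  ]
ring 16.5 227.7 13.9 57.1 [0.5062 0.2149 0.07  ]
ring 306.9 73.2 20.5 21.3 [ 0.5346 -0.143   0.07  ]
ring 344.6 51.2 10.4 11.5 [ 0.5438 -0.1802  0.07  ]
ring 281.3 35.1 14.2 15.4 [ 0.5717 -0.1339  0.07  ]
ring 319.4 13.8 31.7 35.9 [ 0.5808 -0.1708  0.07  ]
```

View pics/w7.png

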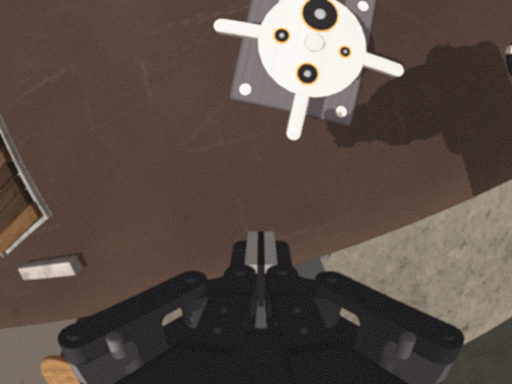

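View pics/top7z.png

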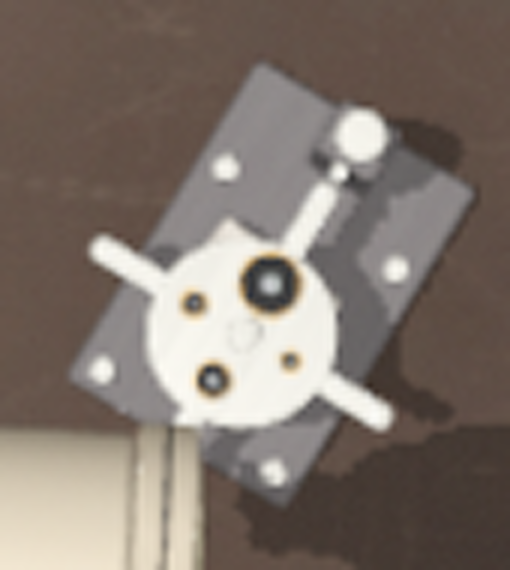

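Without the arm in the way, the turret direction reads -31.0° in both the wrist and top views. The foot edges read -31.0° in the top view. I'll do one closer check with the wrist camera including the pointer before pressing.

```bash
python3 -m crank '[[-1,[0.42,-0.16,0],[0,0,0]],[-1,[0.42,-0.16,0],[0,0,0]],[-1,[0.42,-0.16,0],[0,0,0]],[-1,[0,0,0],[0,0,0]],[-1,[0,0,0],[0,0,0]]]'
python3 - <<'E'
from h import *
s=manip.get_obs();np.save("s8.npy",np.r_[s["position"],s["ee_rot"]]);cv2.imwrite("pics/w8.png",manip.camera("wrist"));print(s["position"])
E
python3 m.py 8
```

```text
clock: 8.75
position: [0.5595, -0.0714, 0.1934]
ee_rot: [0.986, -0.168, -0.001, -0.0]
ft_force: [0.0, -0.2, -0.6]
grip_width: -0.005
[ 0.55949031 -0.07140794  0.19343964]
ring 68.7 380.8 9.3 17.2 [0.3583 0.3337 0.07  ]
ring 1.2 282.5 3.2 10.9 [0.5548 0.3186 0.07  ]
ring 51.7 289.0 14.2 62.1 [0.5267 0.2137 0.07  ]
ring 5.8 253.1 4.2 5.6 [0.5904 0.2658 0.07  ]
ring 6.2 248.0 2.2 5.8 [0.5963 0.259  0.07  ]
ring 13.8 243.8 6.4 8.9 [0.597  0.2378 0.07  ]
ring 29.0 229.9 4.5 9.9 [0.6045 0.1954 0.07  ]
ring 21.2 233.3 12.0 19.9 [0.6049 0.2126 0.07  ]
ring 347.3 191.8 16.9 18.5 [ 0.5341 -0.1432  0.07  ]
ring 2.4 186.4 5.9 20.4 [0.6647 0.2088 0.07  ]
ring 382.7 168.9 8.9 10.1 [ 0.5437 -0.1804  0.07  ]
ring 326.1 155.5 14.4 15.1 [ 0.5713 -0.1338  0.07  ]
ring 363.0 132.1 32.9 35.5 [ 0.5806 -0.1708  0.07  ]
```

View pics/w8z.png

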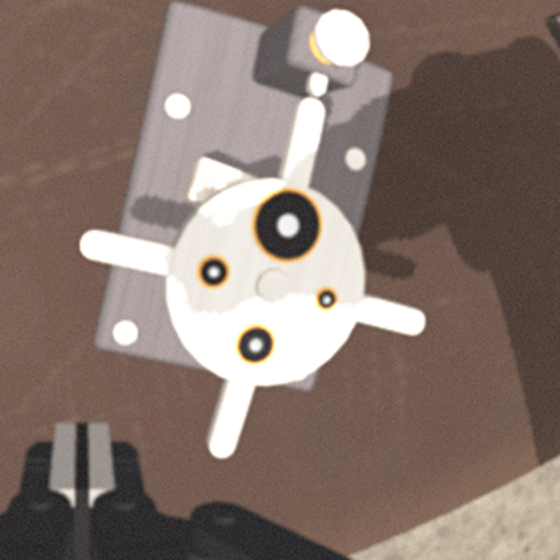

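```bash
python3 - <<'E'
from h import *
s=np.load("s8.npy");p,q=s[:3],s[3:]
g=lambda x,y,z:wonz((220+x/2,20+y/2),z,p,q)
a=g(0,0,.07)*0+np.array([.5575,-.1571,.07])
for n,v in {"plung":(342,38,.0875),"ptr":(317,83,.067),"tip":(312,106,.069)}.items():
    w=g(*v);d=w-a;print(n,w.round(4),np.hypot(d[0],d[1]).round(4),np.degrees(np.arctan2(d[1],d[0])).round(2))
A,B,C=g(177,106,.015),g(355,158,.015),g(125,332,.015)
d=B-A;print("screws",np.degrees(np.arctan2(d[1],d[0]))+90,np.linalg.norm(d));d=A-C;print(np.degrees(np.arctan2(d[1],d[0])),np.linalg.norm(d))
for e in(((172,3),(95,347)),((392,72),(313,388)),((172,3),(392,72)),((95,347),(313,388))):
    d=g(*e[0],.012)-g(*e[1],.012);print("edge",np.degrees(np.arctan2(d[1],d[0])),np.linalg.norm(d))
# top view screws
from h import onz
t=lambda x,y:onz("top",(225+x/6,120+y/6),.015)
s1,s2,s3,s4=t(226,168),t(396,270),t(102,370),t(273,472)
for x,y in((s1,s3),(s2,s4),(s1,s2),(s3,s4)):
    d=x-y;print("topscrew",np.degrees(np.arctan2(d[1],d[0])),np.linalg.norm(d))
t7=lambda x,y:onz("top",(225+x/6,120+y/6),.07)
for x,y in((t7(269,284),t7(212,380)),(t7(194,303),t7(290,361))):
    d=x-y;print("toplens",np.degrees(np.arctan2(d[1],d[0])),np.linalg.norm(d))
E
```

```text
plung [ 0.6501 -0.2131  0.0875] 0.1082 -31.17
ptr [ 0.6352 -0.2047  0.067 ] 0.0912 -31.48
tip [ 0.6261 -0.1982  0.069 ] 0.08 -30.91
screws -30.96341226605543 0.09993491317566248
-31.231945252146524 0.11944719736430318
edge -31.286578897538092 0.18530300135247432
edge -30.810690399041714 0.18516702976005567
edge 59.57184596560411 0.12636275877871944
edge 59.62528868634998 0.12790272114722273
topscrew -31.571850208856787 0.11968738534995765
topscrew -31.537375570998513 0.11928952266581466
topscrew 58.84954244832165 0.09995484085969854
topscrew 59.07713629367756 0.10003033040587142
toplens -30.814238451081597 0.05397415525689994
toplens 58.71834923822276 0.054084764661543376
```

All the readings agree to within about 0.4°: in the wrist view the stand is at -31.0° and the turret at -30.7°, and in the top view -31.3° and -31.1°. The stand hasn't moved. Now to the plunger.

```bash
python3 -m crank '[[-1,[0.417,0.326,0],[0,0,0]],[-1,[0.417,0.326,0],[0,0,0]],[-1,[0.417,0.326,0],[0,0,0]],[-1,[0.417,0.326,0],[0,0,0]],[-1,[0,0,0],[0,0,0]]]'
python3 -m crank '[[-1,[0,0,0.4],[0,0,0]],[-1,[0,0,0.4],[0,0,0]],[-1,[0,0,0],[0,0,0]],[-1,[0,0,0],[0,0,0]],[-1,[0,0,0],[0,0,0]]]'
python3 - <<'E'
from h import *
s=manip.get_obs();cv2.imwrite("pics/w9.png",manip.camera("wrist"));print(s["position"])
t=manip.camera("side");cv2.imwrite("pics/side9z.png",cv2.resize(t[170:260,225:330],None,fx=6,fy=6,interpolation=2))
E
```

```text
clock: 9.3
position: [0.6502, -0.221, 0.1935]
ee_rot: [0.985, -0.171, -0.0, 0.002]
ft_force: [-1.1, -0.1, 0.2]
grip_width: -0.005
clock: 9.8
position: [0.6513, -0.2147, 0.1331]
ee_rot: [0.986, -0.168, 0.002, 0.0]
ft_force: [0.4, -0.8, 0.5]
grip_width: 0.002
[ 0.65132592 -0.21468024  0.133074  ]
```

View pics/side9z.png

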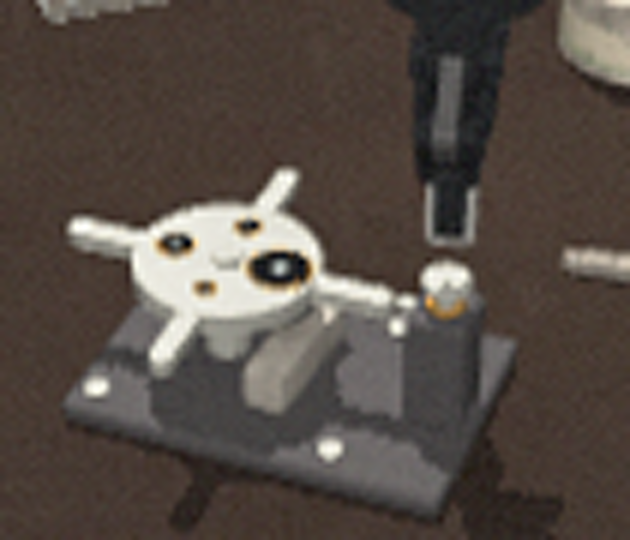

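View pics/w9.png

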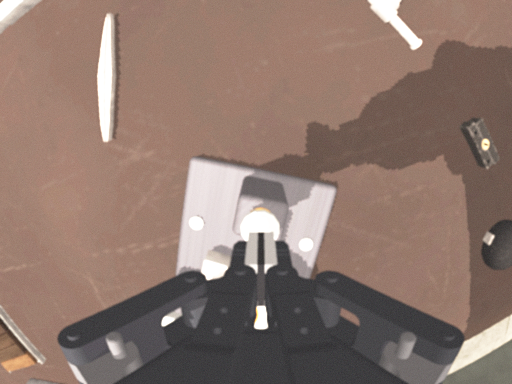

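The fingertips are centred over the plunger head. Lowering slowly while watching the force.

```bash
python3 -m crank '[[-1,[0,0,0.15],[0,0,0]],[-1,[0,0,0.08],[0,0,0]],[-1,[0,0,0.02],[0,0,0]],[-1,[0,0,0.02],[0,0,0]],[-1,[0,0,0.02],[0,0,0]]]'
python3 -m crank '[[-1,[0,0,0.02],[0,0,0]],[-1,[0,0,0.02],[0,0,0]],[-1,[0,0,0.02],[0,0,0]],[-1,[0,0,0],[0,0,0]],[-1,[0,0,0],[0,0,0]]]'
```

```text
clock: 10.4
position: [0.6505, -0.2145, 0.1074]
ee_rot: [0.986, -0.168, -0.0, 0.0]
ft_force: [-1.8, 0.5, 2.6]
grip_width: -0.001
clock: 10.9
position: [0.6506, -0.2146, 0.1024]
ee_rot: [0.986, -0.168, 0.0, 0.0]
ft_force: [-0.6, 0.1, 0.2]
grip_width: -0.003
```

```bash
python3 -m crank '[[-1,[0,0,0.01],[0,0,0]],[-1,[0,0,0.005],[0,0,0]],[-1,[0,0,0.005],[0,0,0]],[-1,[0,0,0],[0,0,0]],[-1,[0,0,0],[0,0,0]]]'
```

```text
clock: 11.4
position: [0.6507, -0.2145, 0.1017]
ee_rot: [0.986, -0.168, 0.0, 0.0]
ft_force: [-2.4, 1.2, 7.1]
grip_width: 0.003
```

```bash
python3 -m crank '[[-1,[0,0,0.006],[0,0,0]],[-1,[0,0,0],[0,0,0]],[-1,[0,0,0],[0,0,0]],[-1,[0,0,0],[0,0,0]],[-1,[0,0,0],[0,0,0]]]'
```

```text
clock: 11.9
position: [0.6507, -0.2146, 0.1017]
ee_rot: [0.986, -0.168, 0.0, 0.0]
ft_force: [-3.7, 1.5, 9.8]
grip_width: 0.004
```

The plunger is on its end stop: the tip is at 0.0797 against 0.0795 expected, and the force rises with no further travel. I'll lift off, move clear and check.

```bash
python3 -m crank '[[-1,[0,0,-0.05],[0,0,0]],[-1,[0,0,-0.2],[0,0,0]],[-1,[0,0,-0.5],[0,0,0]],[-1,[0,0,-0.5],[0,0,0]],[-1,[0,0,0],[0,0,0]]]'
python3 -m crank '[[-1,[-0.417,-0.326,0],[0,0,0]],[-1,[-0.417,-0.326,0],[0,0,0]],[-1,[-0.417,-0.326,0],[0,0,0]],[-1,[-0.417,-0.326,0],[0,0,0]],[-1,[0,0,0],[0,0,0]]]'
python3 -m crank '[[-1,[-0.2,-0.1,0],[0,0,0]],[-1,[0,0,0],[0,0,0]],[-1,[0,0,0],[0,0,0]],[-1,[0,0,0],[0,0,0]],[-1,[0,0,0],[0,0,0]]]'
python3 - <<'E'
from h import *
s=manip.get_obs();np.save("s10.npy",np.r_[s["position"],s["ee_rot"]]);cv2.imwrite("pics/w10.png",manip.camera("wrist"));print(s["position"])
for n,c in(("top",(120,215,225,310)),("side",(190,260,225,320))):
    t=manip.camera(n);cv2.imwrite(f"pics/{n}10.png",t);cv2.imwrite(f"pics/{n}10z.png",cv2.resize(t[c[0]:c[1],c[2]:c[3]],None,fx=6,fy=6,interpolation=2))
E
python3 m.py 10 | grep 'ring [3]'
```

```text
clock: 12.4
position: [0.6533, -0.2152, 0.2085]
ee_rot: [0.986, -0.168, 0.005, 0.001]
ft_force: [0.8, 0.2, 1.0]
grip_width: 0.0
clock: 12.9
position: [0.5575, -0.066, 0.2015]
ee_rot: [0.986, -0.165, 0.0, -0.001]
ft_force: [1.0, 0.2, -0.4]
grip_width: 0.002
clock: 13.4
position: [0.5471, -0.0597, 0.2004]
ee_rot: [0.986, -0.169, 0.0, 0.0]
ft_force: [-0.3, -0.5, 0.8]
grip_width: 0.005
[ 0.54712277 -0.05972394  0.20039352]
ring 30.5 215.7 4.2 7.2 [0.6064 0.2004 0.07  ]
ring 353.5 172.5 16.8 18.6 [ 0.5347 -0.1432  0.07  ]
ring 387.7 150.9 9.0 10.4 [ 0.5436 -0.1802  0.07  ]
ring 332.8 136.6 13.9 14.4 [ 0.5714 -0.1339  0.07  ]
ring 368.5 114.3 31.1 33.4 [ 0.5806 -0.171   0.07  ]
```

View pics/w10z.png

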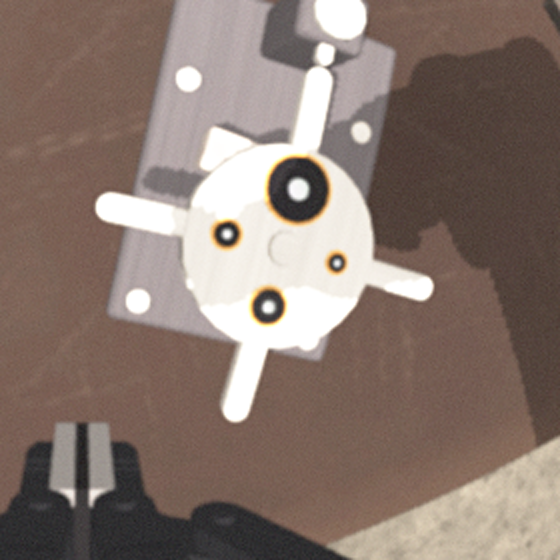

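View pics/side10z.png

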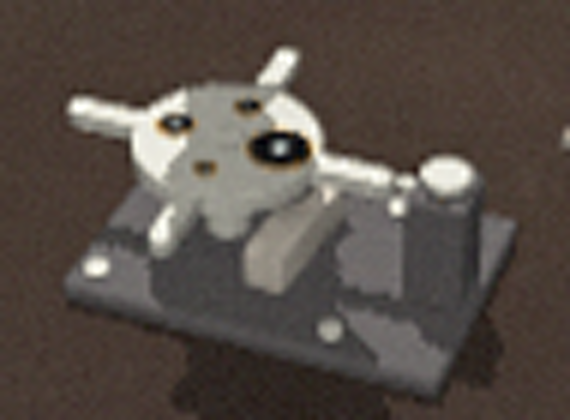

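View pics/top10.png

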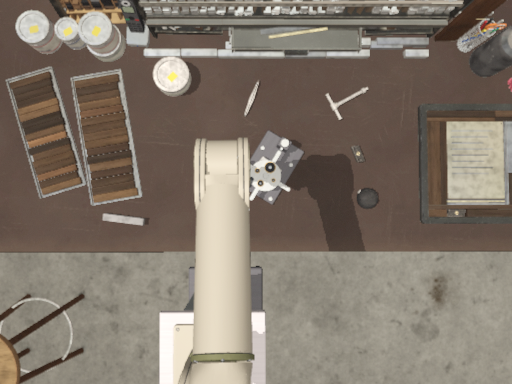

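The orange collar under the head at (447,172) in the side crop has disappeared, so the plunger is fully down. The turret reads -31.1° against the stand's -31.0°, and the foot plate is still in the same place in the images.

```bash
python3 -c "
from workcell import manip
print(manip.hand_in())"
```

```text
the job is handed in; nothing more can be done
None
```

The largest lens is at the pointer and the locking plunger is pressed fully down. I handed the job in at about 13.5 s. No verdict came back.

- **Turret:** I pushed one tab with the closed fingertips, turning it about 87° clockwise. Contact forces read about 2 N. Before pressing the plunger, the turret and stand directions agreed to about 0.4° in both the wrist and top views. After pressing, the wrist view gave -31.1° for the turret, against -31.0° measured for the stand before pressing.
- **Plunger:** I pressed it until the fingertips stopped at z = 0.0797, where 0.0795 was expected. The vertical force then rose to 9.8 N with no further travel. In the last side view the collar under the head was hidden.
- **Surroundings:** The stand, short bar, tape, quoin and long bar showed no visible movement in the last pictures. The gripper was well clear of everything.
- **Disagreements:** Single-view positions differed by about 3 mm between cameras, and by nearly 5 mm for the plunger head. Rough readings from the tilted close-up views scattered by 1–2°, so I relied on the clear views from above instead.

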